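Load the bench charger and click its tray shut

ROBOT

A 6-joint arm with a two-finger parallel gripper is mounted at the origin on a cart in front of the work surface, level with it; the furniture and walls round the work are solid. World frame = base frame: x ahead of the robot, y to its left, z up, the work surface at z = 0. Lengths are in m, angles in rad, forces in N, time in s.
With the tool pointing down it reaches from about 0.35 to 0.775 m from the base axis. Payload 5.5 kg.
Tool frame: the origin (TCP) lies at the very end of the fingers, on their centre line; the grasp point (between the pads) lies 19 mm behind it (env.grip_point_offset is the distance from the TCP to the grasp point, in m); z points along the fingers, y is the line along which they close (so a half turn about z gives the same grasp; the last joint's range is limited). The gripper opens to 85 mm and grips with 20 to 120 N. Pads are 22 mm wide; open, the fingers measure 114 mm over their backs; the gripper's body (76 mm by 85 mm) begins 54 mm behind the grasp point. The pads swing forward as they close: fully open they stand 13 mm farther back than shut.
Start: joints at [-1.321, 0.313, 0.046, 1.304, 0, 1.431], TCP at [0.219, -0.532, 0.231] pointing down, gripper open.
Joint ranges: [-2.76, 2.76], [-0.86, 1.69], [-1.03, 1.26], [-2.2, 2.34], [-1.47, 1.5], [-3.14, 3.14]. Speed limits (rad/s): [2.57, 2.57, 3.14, 3.14, 3.14, 3.14].

INTERFACE

Orientations are given as a unit quaternion [w, x, y, z].
In Python, from workcell import sensors, imaging, workorder, env gives the robot as it stands.
- The arm moves only by the shell command python3 -m handwheel 'ROWS' [FORCE]. ROWS is JSON, a list of rows, each a list of 5 numbers: the shift along the tool's x, y, z in mm, then the turn about the tool's z in rad, then the opening, from 0 (shut) to 1 (fully open). A call has 1 to 8 rows; each row is the pose to reach, as a shift and turn from the pose commanded when the call began, along the tool's axes at that moment; what a row does not reach only later rows make up. A row lasts 1/10 s, in which the tool goes at most 50 mm and 8.59 degrees, less where a joint would pass 70% of its speed; a pose out of reach is approached as far as the arm can. A call with a gripper value outside its range is refused whole. The fingers move at their own pace and stop on an object; FORCE is the grip in N (left out, the last holds). Time passes only in rows, so rows that repeat a pose let the fingers close. It gives the time, the measured TCP pose, the force, the opening and the grip force at its end, in the units of the state.
- sensors.get_state(): the state, without advancing time (a new reading comes with each control period).
- imaging.read_camera(name): name is "scene" or "top" or "wrist"; returns a dict with "color" (420x560x3 uint8, blue, green, red), "z_map" (420x560 float32, m along the optical axis (not along the pixel's ray), 0 where there is no reading), "fx", "fy", "cx", "cy" (pixels), "xyz" and "rotation" of the camera in the world. Camera axes: x right, y down, z forward; pixel columns grow to the right and rows downward; lengths in m; the calibration is good to about 2 mm. A picture is of the moment at which its call begins.
- workorder.hand_in(): hands the job in; it is judged then, once.
The state is a dict: "clock": time; "joint_pos": joint angles; "qvel": joint speeds; "tau": joint torques, N m; "tcp_pos": TCP position; "orientation": TCP orientation; "wrist_force": force on the tool from outside, world axes, zero at the start; "ft_torque": the same for the moment, N m; "finger_gap": finger opening in m; "grip_force": force on a finger pad.
Only numpy, scipy, OpenCV 4.12 (cv2) and the standard library are available. Lean on these libraries where they do the work, as an engineer would, in place of code of your own. Each camera call takes 0.05 s, during which the arm holds its last target. There are 200 camera calls.

TASK

Put the rechargeable cells that lie on the black mat on charge: press the front of the charger's tray so that its push-push latch lets go, draw the tray right out, and lay every cell in a bay of its own, blue cells in the back row (blue cradles) and red cells in the front row (red cradles), each lying in its cradle with its cap (plus) end, the one with the pale band, towards the back of the tray. Then push the tray in until the latch catches, check that it stays shut, and leave the blue packet and the roll of black tape alone.

Things in the scene. Friction and masses are not known exactly. Their poses are not given: they have to be found in the camera images.
- charger: Bench battery charger, a black box fixed to the bench, 149 mm deep (x), 188 mm wide (y), 68 mm high, with a tray that slides straight out of its front on a push-push latch. Origin: centre of its underside; x points to its back, so its front looks along -x, towards the robot, and the tray comes out along -x.
- tray (a joint): Tray travel, m: 0 shut, held by the latch; -0.008 pressed in to the stop; about 0.05 where the spring leaves it when let go; 0.136 fully out, end stop. Pressing in past -0.007 and letting go changes the latch over (held to sprung out, or in to held); less does nothing. Press 7 N, 12 N is ample. Spring 5 N at 0, 2 N at 0.045, none beyond: there it slides with 1 N drag and stays where left.
- tray_front (a point): Middle of the outer face of the tray's grey front panel, 34 mm above the bench: the place to push, along +x. Axes as the charger's; moves with the tray. The panel is 166 mm wide, 12 mm thick and reaches from 9 to 59 mm above the bench; shut, its face stands 11 mm proud of the charger's front, which is 68 mm high.
- tray_front_top (a point): Middle of the top edge of the front panel (12 mm thick along x), 59 mm above the bench. Once the tray has sprung out, some 47 mm are free behind the panel, so the edge can be pinched from above or hooked from behind. Behind it the front row's end plates reach 37 mm and cells in the bays 41 mm above the bench.
- blue_packet: Flat blue packet, 66 x 110 x 17 mm, lying on the bench to the left of the charger; leave it alone. Origin: centre of its underside.
- black_tape: Roll of black tape, 62 mm across, 19 mm high, lying on the bench beyond the cells, on the left; leave it alone. Origin: centre of its underside.
- blue_cell_1: AA rechargeable cell in a blue wrapper with a pale band next to its cap (plus) end, 14.4 mm thick, 50.6 mm long, 24 g; it hardly rolls. It starts lying on the 2 mm thick black rubber mat in front of the charger's left, at almost any heading. Origin: the centre of its flat (minus) end; its z axis runs along the cell to the cap (plus) end, so the middle is 25 mm along +z. It may be absent.
- blue_cell_2: AA rechargeable cell in a blue wrapper with a pale band next to its cap (plus) end, 14.4 mm thick, 50.6 mm long, 24 g; it hardly rolls. It starts lying on the 2 mm thick black rubber mat in front of the charger's left, at almost any heading. Origin: the centre of its flat (minus) end; its z axis runs along the cell to the cap (plus) end, so the middle is 25 mm along +z. It may be absent.
- blue_cell_3: AA rechargeable cell in a blue wrapper with a pale band next to its cap (plus) end, 14.4 mm thick, 50.6 mm long, 24 g; it hardly rolls. It starts lying on the 2 mm thick black rubber mat in front of the charger's left, at almost any heading. Origin: the centre of its flat (minus) end; its z axis runs along the cell to the cap (plus) end, so the middle is 25 mm along +z. It may be absent.
- red_cell_1: AA rechargeable cell in a red wrapper with a pale band next to its cap (plus) end, 14.4 mm thick, 50.6 mm long, 24 g; it hardly rolls. It starts lying on the 2 mm thick black rubber mat in front of the charger's left, at almost any heading. Origin: the centre of its flat (minus) end; its z axis runs along the cell to the cap (plus) end, so the middle is 25 mm along +z. It may be absent.
- red_cell_2: AA rechargeable cell in a red wrapper with a pale band next to its cap (plus) end, 14.4 mm thick, 50.6 mm long, 24 g; it hardly rolls. It starts lying on the 2 mm thick black rubber mat in front of the charger's left, at almost any heading. Origin: the centre of its flat (minus) end; its z axis runs along the cell to the cap (plus) end, so the middle is 25 mm along +z. It may be absent.
- red_cell_3: AA rechargeable cell in a red wrapper with a pale band next to its cap (plus) end, 14.4 mm thick, 50.6 mm long, 24 g; it hardly rolls. It starts lying on the 2 mm thick black rubber mat in front of the charger's left, at almost any heading. Origin: the centre of its flat (minus) end; its z axis runs along the cell to the cap (plus) end, so the middle is 25 mm along +z. It may be absent.
- red_bay_1 (a point): Left bay of the front (red) row; red cradles, white floor. The point is the middle of a cell lying in it, 34 mm above the bench, 11 mm above the tray floor. x: along the bay to the back (plus end), y: left, z: up; moves with the tray. Two V cradles 39 mm apart carry the cell near its ends and leave 34 mm free under its middle for the fingers.
- red_bay_2 (a point): Middle bay of the front (red) row; red cradles, white floor. The point is the middle of a cell lying in it, 34 mm above the bench, 11 mm above the tray floor. x: along the bay to the back (plus end), y: left, z: up; moves with the tray. Plates 59 mm apart stop it lengthwise: brass (plus) at the back, steel (minus) at the front, up to 39 mm above the bench.
- red_bay_3 (a point): Right bay of the front (red) row; red cradles, white floor. The point is the middle of a cell lying in it, 34 mm above the bench, 11 mm above the tray floor. x: along the bay to the back (plus end), y: left, z: up; moves with the tray. Bays lie 40 mm apart sideways, so open the fingers little when letting go; the rows are 64 mm apart; the tray's side walls, 77 to 80 mm from its middle, reach from 8 to 36 mm above the bench.
- blue_bay_1 (a point): Left bay of the back (blue) row; blue cradles, white floor. The point is the middle of a cell lying in it, 34 mm above the bench, 11 mm above the tray floor. x: along the bay to the back (plus end), y: left, z: up; moves with the tray. Two V cradles 39 mm apart carry the cell near its ends and leave 34 mm free under its middle for the fingers.
- blue_bay_2 (a point): Middle bay of the back (blue) row; blue cradles, white floor. The point is the middle of a cell lying in it, 34 mm above the bench, 11 mm above the tray floor. x: along the bay to the back (plus end), y: left, z: up; moves with the tray. Plates 59 mm apart stop it lengthwise: brass (plus) at the back, steel (minus) at the front, up to 39 mm above the bench.
- blue_bay_3 (a point): Right bay of the back (blue) row; blue cradles, white floor. The point is the middle of a cell lying in it, 34 mm above the bench, 11 mm above the tray floor. x: along the bay to the back (plus end), y: left, z: up; moves with the tray. Bays lie 40 mm apart sideways, so open the fingers little when letting go; the rows are 64 mm apart; the tray's side walls, 77 to 80 mm from its middle, reach from 8 to 36 mm above the bench.
There are look-alikes about, which are no part of the job. Leave any turquoise look-alike of the red_cell_3 alone.

How it is judged:
By the outcome, as a careful person would: the job done as asked, in the order asked, and still so for the second after the job is handed in, with the robot touching nothing.
Of blue_cell_1, blue_cell_2, blue_cell_3, red_cell_1, red_cell_2, red_cell_3 only 5 to 6 are there at a start; the rules pass over those that are not, and their reading is None.
At some moment in a run one of blue_cell_1, blue_cell_2, blue_cell_3, red_cell_1, red_cell_2, red_cell_3 may be knocked a few centimetres aside while the robot is not near it.
Once in a run the grip may slacken for a moment while it holds something.
It also fails if it takes over 208 s, if anything falls off the work surface, if the arm or the gripper's body presses on something with over 40 N, if the wrist force passes 120 N, or if a joint passes its speed limit or range.

## Working session

There is one attempt and no reset: what is moved stays moved. The work goes in short steps, Python scripts to look and compute and a shell command to move; the robot and the scene stay as the last step left them, time stands still between calls to the robot, and variables do not carry over. Pictures are saved under pics/ and viewed, at most 14 in all, crops included, and the job is handed in when it is done.

```bash
mkdir -p pics; cat > h.py <<'E'
import numpy as np, cv2
from workcell import sensors, imaging, workorder, env
def shot(n,f=None):
    c=imaging.read_camera(n)
    if f: cv2.imwrite('pics/'+f,c['color'])
    return c
def R(c):
    r=np.array(c['rotation'])
    if r.shape==(3,3): return r
    from scipy.spatial.transform import Rotation as Q
    return Q.from_quat(np.r_[r[1:],r[0]]).as_matrix()
def ray(c,u,v,z):
    d=R(c)@np.array([(u-c['cx'])/c['fx'],(v-c['cy'])/c['fy'],1]); o=np.array(c['xyz'])
    return o+d*(z-o[2])/d[2]
def dep(c,u,v):
    z=c['z_map'][int(v),int(u)]
    return np.array(c['xyz'])+R(c)@(np.array([(u-c['cx'])/c['fx'],(v-c['cy'])/c['fy'],1])*z)
E
python3 - <<'E'
from h import *
for n in('scene','top'):
    c=shot(n,n+'1.png'); print(n,c['xyz'],c['rotation'],c['fx'],c['cx'],c['cy'])
s=sensors.get_state();print(s['tcp_pos'],s['orientation'],s['finger_gap'],s['clock'],env.grip_point_offset)
E
```

```text
scene [0.00964142 1.03235663 0.60824804] [ 0.14885727 -0.22388485  0.81694769 -0.51020933] 502.2401981955004 276.63716916371635 215.25267295555997
top [0.4221143  0.08855451 0.93709529] [-0.06625557  0.70679744 -0.70198023  0.05719561] 455.3360012466781 276.6253573678849 208.17338100340856
[ 0.21836818 -0.53141193  0.23048327] [-8.35246433e-04  9.81070255e-01  1.93650344e-01 -4.50117243e-05] 0.08534634477258347 0.1 0.0187
```

View pics/top1.png

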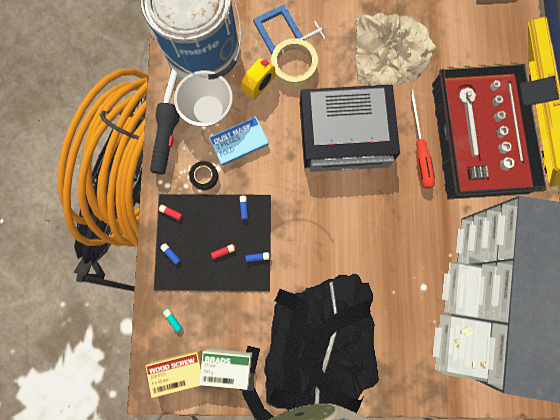

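View pics/scene1.png

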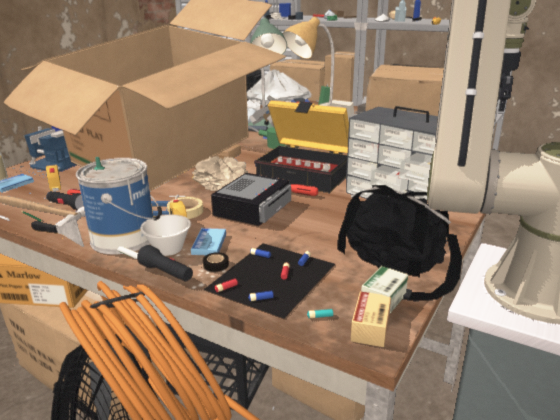

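The top view shows the cells on the mat: reds at (171,212) and (222,251), blues at (243,207), (170,253) and (258,257). The charger is at about (350,125) with its front edge near row 160. The turquoise look-alike is off the mat at (172,320). Measuring next.

```bash
cat >> h.py <<'E'
def cloud(c):
    z=c['z_map']; v,u=np.mgrid[:z.shape[0],:z.shape[1]]
    p=np.stack([(u-c['cx'])/c['fx']*z,(v-c['cy'])/c['fy']*z,z],-1)
    return p@R(c).T+np.array(c['xyz'])
def cells(c,z=0.0092,lo=25,hi=3000,roi=None):
    hsv=cv2.cvtColor(c['color'],cv2.COLOR_BGR2HSV); H,S,V=cv2.split(hsv); out=[]
    pale=((S<110)&(V>150)).astype(np.uint8)
    for n,m in(('blue',(H>105)&(H<130)&(S>120)&(V>70)),('red',((H<8)|(H>172))&(S>120)&(V>70))):
        m=m.astype(np.uint8)
        k,l,st,ce=cv2.connectedComponentsWithStats(m)
        for i in range(1,k):
            if not lo<st[i,4]<hi: continue
            a,b=ce[i]; p=ray(c,a,b,z)
            if roi and not(roi[0]<p[0]<roi[1] and roi[2]<p[1]<roi[3]): continue
            v,u=np.nonzero(l==i)
            d=np.array([ray(c,x,y,z)[:2] for x,y in zip(u,v)]); q=d-d.mean(0)
            ax=np.linalg.svd(q,full_matrices=False)[2][0]
            t=q@ax; L=t.max()-t.min()
            def palefrac(s):
                r=[]
                for e in np.linspace(.002,.008,7):
                    w=d.mean(0)+s*ax*(L/2+e)
                    pc=R(c).T@(np.r_[w,z]-np.array(c['xyz'])); uu=int(round(pc[0]/pc[2]*c['fx']+c['cx'])); vv=int(round(pc[1]/pc[2]*c['fy']+c['cy']))
                    r.append(pale[vv,uu] if 0<=uu<560 and 0<=vv<420 else 0)
                return np.mean(r)
            f1,f2=palefrac(1),palefrac(-1)
            if f2>f1: ax=-ax
            minus=d.mean(0)-ax*L/2
            out.append((n,minus+ax*.025,np.degrees(np.arctan2(ax[1],ax[0])),L,max(f1,f2),min(f1,f2)))
    return out
def show(o):
    for n,p,a,L,f,g in o: print(n,'mid',p.round(4),'head %.1f L %.4f pale %.2f/%.2f'%(a,L,f,g))
E
python3 - <<'E'
from h import *
c=shot('top'); show(cells(c,roi=(.2,.55,0,.4)))
P=cloud(c)
for lo,hi in((.060,.076),(.03,.0595),):
    m=(P[...,2]>lo)&(P[...,2]<hi)&(P[...,0]>.42)&(P[...,0]<.75)&(P[...,1]<.1)&(P[...,1]>-.2)
    q=P[m][:,:2].astype(np.float32); r=cv2.minAreaRect(q); print(lo,len(q),r,np.median(P[m][:,2])); print(cv2.boxPoints(r).round(3).tolist())
m=(P[...,2]<.02)&(P[...,0]>.2)&(P[...,0]<.4); print(np.median(P[m][:,2]))
s=c['color'][60:190,280:420];cv2.imwrite('pics/c1.png',cv2.resize(s,None,fx=4,fy=4,interpolation=cv2.INTER_CUBIC))
E
```

```text
blue mid [0.4911 0.3183] head 43.1 L 0.0359 pale 1.00/0.00
blue mid [0.4856 0.1393] head -81.7 L 0.0356 pale 1.00/0.00
red mid [0.4964 0.21  ] head -67.5 L 0.0353 pale 1.00/0.00
red mid [0.2848 0.2796] head 103.9 L 0.0976 pale 0.29/0.00
0.06 3344 ((0.5845836997032166, -0.027684099972248077), (0.19687819480895996, 0.3573702573776245), 81.99320983886719) 0.06717956037632145
[[0.39399999380111694, -0.10000000149011612], [0.7480000257492065, -0.15000000596046448], [0.7749999761581421, 0.04500000178813934], [0.42100000381469727, 0.0949999988079071]]
0.03 786 ((0.5890651941299438, -0.049715690314769745), (0.3242237865924835, 0.1886468380689621), 2.0510647296905518) 0.05531009213094351
[[0.42399999499320984, 0.039000000804662704], [0.4300000071525574, -0.15000000596046448], [0.7540000081062317, -0.1379999965429306], [0.7480000257492065, 0.05000000074505806]]
-0.004185485645524456
```

View pics/c1.png

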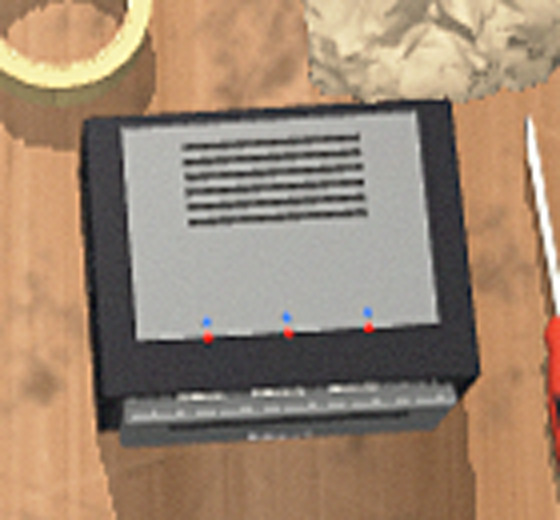

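The crop shows the charger turned slightly. Its top-face corners are at crop (83,119), (449,99), (478,372), (102,397), and the front panel's top edge runs (125,412)–(455,393).

```bash
python3 - <<'E'
from h import *
c=shot('top'); show(cells(c,roi=(.2,.7,0,.4)))
f=lambda a,b,z:ray(c,280+a/4,60+b/4,z)[:2]
B=[f(83,119,.068),f(449,99,.068),f(478,372,.068),f(102,397,.068)]
print(np.round(B,4).tolist(),[np.linalg.norm(B[i]-B[(i+1)%4]).round(4) for i in range(4)])
for i,j in((1,0),(2,3),(2,1),(3,0)):
    d=B[j]-B[i]; print(np.degrees(np.arctan2(d[1],d[0])))
for i,j in((0,1),(3,2)): print((B[i]+B[j])/2)
print(f(125,412,.059),f(455,393,.059))
E
```

```text
blue mid [0.588  0.1704] head 6.3 L 0.0364 pale 1.00/0.00
blue mid [0.4911 0.3183] head 43.2 L 0.0359 pale 1.00/0.00
blue mid [0.4857 0.1393] head -81.8 L 0.0355 pale 1.00/0.00
red mid [0.5764 0.3216] head 63.3 L 0.0387 pale 1.00/0.00
red mid [0.4962 0.2104] head -66.9 L 0.0361 pale 1.00/0.00
red mid [0.2847 0.2801] head 104.0 L 0.0976 pale 0.29/0.00
[[0.82, 0.0533], [0.8312, -0.1323], [0.6876, -0.1414], [0.674, 0.0441]] [np.float64(0.1859), np.float64(0.144), np.float64(0.186), np.float64(0.1463)]
93.46377930378681
94.18899736188352
3.613920309174149
3.5977845581547228
[ 0.82563149 -0.0394966 ]
[ 0.68077993 -0.04862458]
[0.66891572 0.03222999] [ 0.67942604 -0.13190878]
```

```bash
cat >> h.py <<'E'
def head(s):
    w,x,y,z=s['orientation']; return np.arctan2(2*(x*y+w*z),1-2*(y*y+z*z))
def go(x,y,z,deg=None):
    s=sensors.get_state(); p=np.array(s['tcp_pos']); h=head(s); d=np.array([x,y,z])-p
    t=0 if deg is None else -(np.radians(deg)-h)
    t=(t+np.pi)%(2*np.pi)-np.pi
    print('shift mm',(1000*np.array([np.cos(h)*d[0]+np.sin(h)*d[1],np.sin(h)*d[0]-np.cos(h)*d[1],-d[2]])).round(1),'turn %.3f'%t,'| head %.1f j6 %.2f'%(np.degrees(h),s['joint_pos'][5]))
E
python3 - <<'E'
from h import *
c=shot('top'); P=cloud(c)
for x in np.arange(.1,.9,.1):
    print('%.1f'%x,[ (lambda m: round(float(P[...,2][m].max()),2) if m.any() else None)((abs(P[...,0]-x)<.05)&(abs(P[...,1]-y)<.05)) for y in np.arange(.4,-.61,-.1)])
go(.60,-.0535,.23,183.7)
go(.45,-.2,.23,183.7)
E
```

```text
0.1 [None, None, None, None, None, None, None, None, None, None, None]
0.2 [0.0, 0.05, 0.05, 0.27, 0.28, 0.09, 0.0, 0.0, 0.0, None, None]
0.3 [0.0, 0.05, 0.05, 0.19, 0.31, 0.12, 0.24, 0.24, None, None, None]
0.4 [0.0, 0.02, 0.01, 0.94, 0.18, 0.13, 0.23, 0.24, None, None, None]
0.5 [0.0, 0.02, 0.02, 0.02, 0.0, 0.0, 0.11, 0.24, None, None, None]
0.6 [0.0, 0.02, 0.02, 0.01, 0.0, 0.0, 0.07, 0.24, 0.23, 0.0, None]
0.7 [0.04, 0.07, 0.07, 0.05, 0.07, 0.07, 0.07, 0.25, 0.25, 0.0, None]
0.8 [0.04, 0.09, 0.07, 0.07, 0.07, 0.07, 0.07, 0.25, 0.24, -0.0, None]
shift mm [ 534.6 -297.3    0.9] turn -2.816 | head 22.3 j6 1.43
shift mm [ 340.2 -218.8    0.9] turn -2.816 | head 22.3 j6 1.43
```

```bash
python3 -m handwheel '[[0,0,-50,0,0],[0,0,-100,0,0],[0,0,-140,-0.15,0],[50,-28,-140,-0.3,0],[95,-53,-140,-0.45,0],[140,-78,-140,-0.6,0],[185,-103,-140,-0.75,0],[230,-128,-140,-0.9,0]]' 30 | tail -c 400
python3 -c "
from h import *
go(.60,-.0535,.2,183.7)"
```

```text
clock: 1.05
tcp_pos: [0.3752, -0.3348, 0.3714]
orientation: [0.0, 0.797, 0.603, 0.0]
wrist_force: [0.7, -0.2, 0.1]
finger_gap: 0.0001
grip_force: 0.0
shift mm [331.8 139.9 171.4] turn -1.911 | head 74.2 j6 0.96
```

```bash
python3 -m handwheel '[[45,20,0,-0.15,0],[90,40,0,-0.3,0],[135,60,0,-0.45,0],[180,80,0,-0.6,0],[225,100,0,-0.75,0],[270,115,0,-0.9,0],[310,130,0,-1.05,0],[310,130,0,-1.2,0]]' 30 | tail -c 400
python3 -m handwheel '[[0,0,30,-0.15,0],[0,0,70,-0.3,0],[0,0,120,-0.45,0],[0,0,150,-0.6,0],[0,0,150,-0.7,0],[0,0,150,-0.7,0]]' | head -3
python3 -c "
from h import *
s=sensors.get_state();print(s['joint_pos'])
go(.62,-.0535,.022,183.7)
c=shot('wrist','w1.png')"
```

```text
clock: 1.85
tcp_pos: [0.5875, -0.0702, 0.37]
orientation: [-0.001, 0.314, 0.949, 0.001]
wrist_force: [-0.4, -0.7, -1.2]
finger_gap: -0.0001
grip_force: 0.0
clock: 2.45
tcp_pos: [0.5843, -0.0744, 0.2198]
orientation: [-0.001, -0.024, 1.0, 0.0]
[-2.62799678e-01  3.46459570e-01  6.48006422e-02  1.29216205e+00
 -7.86453899e-05 -3.11259838e-01]
shift mm [-36.7  19.1 197.8] turn -0.016 | head -177.2 j6 -0.31
```

View pics/w1.png

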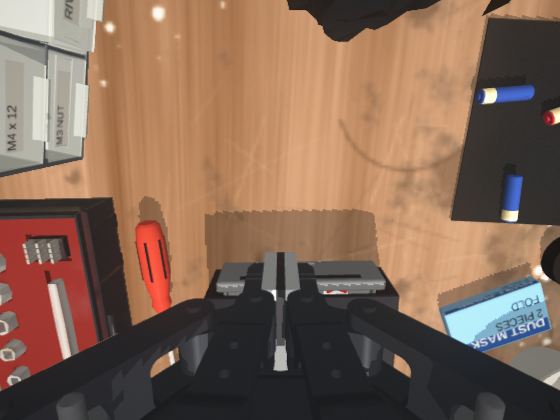

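Wrist view: the closed fingers sit over the charger front, centred on the panel (about 300 of 220–385), mat to the right. I'll descend in front of the panel and press.

```bash
python3 -m handwheel '[[-20,10,50,-0.016,0],[-30,19,100,-0.016,0],[-36,19,150,-0.016,0],[-36,19,190,-0.016,0],[-36,19,198,-0.016,0],[-36,19,198,-0.016,0]]' | head -4
python3 -m handwheel '[[-15,0,0,0,0],[-25,0,0,0,0],[-30,0,0,0,0],[-33,0,0,0,0],[-36,0,0,0,0],[-36,0,0,0,0]]' | head -4
```

```text
clock: 3.1
tcp_pos: [0.6196, -0.0539, 0.0228]
orientation: [-0.001, -0.031, 1.0, 0.0]
wrist_force: [0.2, -0.2, 0.1]
clock: 3.7
tcp_pos: [0.6564, -0.0517, 0.0236]
orientation: [0.0, -0.032, 0.999, -0.0]
wrist_force: [0.2, -1.3, -0.5]
```

```bash
for i in 1 2 3 4; do python3 -m handwheel '[[-2,0,0,0,0],[-2,0,0,0,0],[-2,0,0,0,0]]' | sed -n '2p;4p'; done
```

```text
tcp_pos: [0.658, -0.0515, 0.0232]
wrist_force: [0.1, -0.4, -0.6]
tcp_pos: [0.6591, -0.0514, 0.0231]
wrist_force: [-4.9, 0.3, 3.3]
tcp_pos: [0.6612, -0.0512, 0.0231]
wrist_force: [-4.9, -0.6, 1.9]
tcp_pos: [0.6631, -0.0511, 0.0231]
wrist_force: [-5.8, -0.9, 2.7]
```

```bash
for i in 1 2 ; do python3 -m handwheel '[[-2,0,0,0,0],[-2,0,0,0,0],[-2,0,0,0,0]]' | sed -n '2p;4p'; done;  python3 -m handwheel '[[-1,0,0,0,0],[-1,0,0,0,0],[-1,0,0,0,0]]' | sed -n '2p;4p'
```

```text
tcp_pos: [0.6649, -0.051, 0.0231]
wrist_force: [-5.3, -1.5, 3.2]
tcp_pos: [0.6669, -0.0509, 0.0231]
wrist_force: [-6.0, -1.6, 4.6]
tcp_pos: [0.6672, -0.0509, 0.0231]
wrist_force: [-8.2, -1.5, 4.6]
```

```bash
python3 -m handwheel '[[-1,0,0,0,0],[-1,0,0,0,0],[-1,0,0,0,0]]' | sed -n '2p;4p'; python3 -m handwheel '[[20,0,0,0,0],[50,0,0,0,0],[85,0,0,0,0],[85,0,-40,0,0],[85,0,-90,0,0],[85,0,-110,0,0],[85,0,-110,0,0]]' | sed -n '2p;4p'
python3 -c "
from h import *
c=shot('top','t2.png');P=cloud(c)
m=(P[...,2]>.045)&(P[...,2]<.064)&(P[...,0]>.56)&(P[...,0]<.66)&(P[...,1]<.06)&(P[...,1]>-.16)
q=P[m];print(len(q),q[:,0].min(),q[:,0].max(),q[:,1].min(),q[:,1].max())
go(.6505,-.051,.15,183.7)"
```

```text
tcp_pos: [0.6672, -0.0508, 0.0231]
wrist_force: [-10.4, -1.5, 6.6]
tcp_pos: [0.589, -0.0569, 0.138]
wrist_force: [0.1, -0.1, -0.4]
164 0.6156325046703925 0.6291473343584763 -0.01492107698991045 0.030491409695862608
shift mm [-63.2   1.5 -14.5] turn -0.000 | head -176.3 j6 -0.30
```

View pics/t2.png

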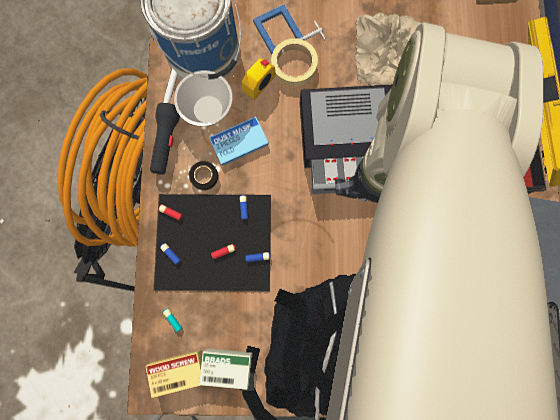

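Tray has sprung out; white bay floor with red cradles visible at (340,170). Now hook it from behind.

```bash
python3 -m handwheel '[[-35,1,-15,0,0],[-68,1,-15,0,0],[-68,1,10,0,0],[-68,1,50,0,0],[-68,1,92,0,0],[-68,1,92,0,0]]' | sed -n '2p;4p'; python3 -m handwheel '[[15,0,0,0,0],[30,0,0,0,0],[45,0,0,0,0],[60,0,0,0,0],[75,0,0,0,0],[90,0,0,0,0],[98,0,0,0,0],[98,0,0,0,0]]' | sed -n '2p;4p'
```

```text
tcp_pos: [0.6476, -0.0498, 0.0331]
wrist_force: [-0.7, 1.5, 0.1]
tcp_pos: [0.5575, -0.0572, 0.0429]
wrist_force: [3.5, 1.3, -1.1]
```

```bash
python3 -m handwheel '[[2,0,0,0,0],[4,0,0,0,0],[4,0,0,0,0]]' | sed -n '2p;4p'; python3 -m handwheel '[[-3,0,0,0,0],[-8,0,-10,0,0],[-8,0,-60,0,0],[-8,0,-120,0,0],[-8,0,-150,0,0],[-8,0,-150,0,0]]'| sed -n '2p;4p'
python3 -c "
from h import *
c=shot('wrist','w2.png'); print(c['xyz'],c['fx'])"
```

```text
tcp_pos: [0.5574, -0.0572, 0.0431]
wrist_force: [13.8, 2.9, -8.1]
tcp_pos: [0.5624, -0.0577, 0.199]
wrist_force: [0.6, 0.6, -0.6]
[ 0.49341591 -0.06090765  0.34091358] 344.79126643621765
```

View pics/w2.png

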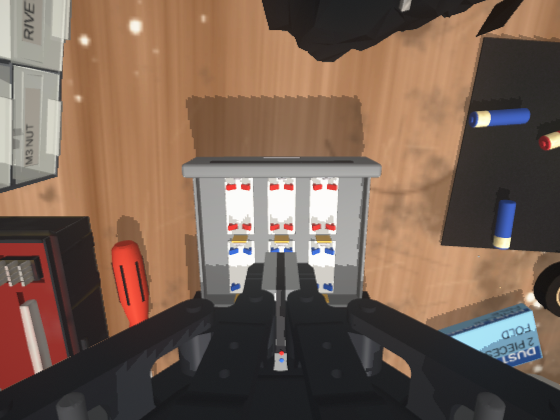

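Tray fully out: red cradles at rows 186/228, columns about 238, 281, 324; blue cradles start at row 251. Now computing bay positions.

```bash
python3 - <<'E'
from h import *
c=shot('wrist'); hsv=cv2.cvtColor(c['color'],cv2.COLOR_BGR2HSV);H,S,V=cv2.split(hsv)
for n,m in(('red',((H<8)|(H>172))),('blue',(H>105)&(H<130))):
    m=(m&(S>120)&(V>70)); m[:, :195]=0; m[:,370:]=0; m[:170]=0;m[300:]=0
    k,l,st,ce=cv2.connectedComponentsWithStats(m.astype(np.uint8))
    for i in range(1,k):
        if st[i,4]>8: print(n,ce[i].round(1),st[i,4],ray(c,*ce[i],.033)[:2].round(4), dep(c,*ce[i].round())[2].round(4))
a=ray(c,186,167,.059);b=ray(c,380,167,.059);print('panel ends',a,b)
E
```

```text
red [229.5 189.5] 49 [ 0.5626 -0.103 ] 0.0316
red [244.3 189.5] 47 [ 0.5616 -0.0896] 0.0309
red [272.9 189.5] 48 [ 0.56   -0.0639] 0.03
red [287.8 189.3] 46 [ 0.5589 -0.0504] 0.0307
red [316.3 189.4] 43 [ 0.5573 -0.0247] 0.0315
red [331.1 189.3] 49 [ 0.5564 -0.0114] 0.0294
red [231.3 229.6] 51 [ 0.6008 -0.1004] 0.0307
red [245.7 229.8] 44 [ 0.6    -0.0869] 0.0308
red [273.3 229.6] 45 [ 0.5982 -0.0612] 0.0296
red [287.5 229.9] 43 [ 0.5975 -0.0479] 0.0313
red [315.3 229.8] 44 [ 0.5957 -0.0221] 0.0308
red [329.8 229.8] 49 [ 0.5948 -0.0085] 0.0304
blue [231.9 254.2] 44 [ 0.6255 -0.0992] 0.0295
blue [246.  254.2] 37 [ 0.6247 -0.0857] 0.0307
blue [314.4 254.4] 38 [ 0.6205 -0.0206] 0.0315
blue [328.8 254.3] 41 [ 0.6195 -0.0069] 0.0312
blue [233.4 290.3] 45 [ 0.6638 -0.0966] 0.0306
blue [327.3 290.2] 44 [ 0.6575 -0.0044] 0.0299
panel ends [ 0.54022695 -0.13517128  0.059     ] [0.52988858 0.02201417 0.059     ]
```

```bash
cat >> h.py <<'E'
BAY=dict(red1=(.576,-.0167),red2=(.5786,-.0559),red3=(.5812,-.095),blue1=(.6392,-.0125),blue2=(.642,-.052),blue3=(.6443,-.09))
E
python3 -c "
from h import *
go(.588,.1704,.15,186.3)"
```

```text
shift mm [-42.7 225.2  43.3] turn -0.046 | head -176.3 j6 -0.31
```

```bash
python3 -m handwheel '[[-10,45,0,-0.046,0.4],[-20,90,0,-0.046,0.4],[-30,140,0,-0.046,0.4],[-40,185,20,-0.046,0.4],[-43,225,43,-0.046,0.4],[-43,225,43,-0.046,0.4],[-43,225,43,-0.046,0.4]]' 30| sed -n '2p;4,5p'
cat > see.py <<'E'
import sys
from h import *
n,h=sys.argv[1],float(sys.argv[2])
c=shot('wrist'); o=cells(c,lo=200,roi=(.42,.66,.07,.4)); show(o)
p=np.array(sensors.get_state()['tcp_pos'])[:2]
o=[k for k in o if k[0]==n]; k=min(o,key=lambda k:np.hypot(*(k[1]-p)))
z=float(sys.argv[3]) if len(sys.argv)>3 else .005
go(*k[1],z,k[2]+180)
E
python3 see.py blue 6
```

```text
tcp_pos: [0.5856, 0.1712, 0.1457]
wrist_force: [0.4, -1.0, 0.0]
finger_gap: 0.0341
blue mid [0.4861 0.1392] head -82.4 L 0.0363 pale 1.00/0.00
blue mid [0.4907 0.3178] head 45.0 L 0.0391 pale 1.00/0.00
blue mid [0.5886 0.1702] head 6.2 L 0.0375 pale 1.00/0.00
red mid [0.4965 0.2113] head -66.8 L 0.0375 pale 1.00/0.00
red mid [0.5761 0.3202] head 65.1 L 0.0429 pale 1.00/0.00
shift mm [ -2.   -0.3 141.9] turn 0.003 | head -173.6 j6 0.04
```

```bash
python3 -m handwheel '[[-2,0,45,0,0.4],[-2,0,90,0,0.4],[-2,0,125,0,0.4],[-2,0,138,0,0.4],[-2,0,141,0,0.4],[-2,0,141,0,0.4]]' 30| sed -n '2p;4,5p'
python3 -m handwheel '[[0,0,0,0,0],[0,0,0,0,0],[0,0,0,0,0],[0,0,0,0,0],[0,0,0,0,0]]' 40| sed -n '2p;4,6p'
python3 -m handwheel '[[0,0,-40,0,0],[0,0,-90,0,0],[0,0,-100,0,0],[0,0,-100,0,0]]'| sed -n '2p;4,6p'
python3 -c "
from h import *
go(*BAY['blue1'],.1,183.8)"
```

```text
tcp_pos: [0.5909, 0.17, 0.0085]
wrist_force: [0.3, -0.1, 1.0]
finger_gap: 0.0341
tcp_pos: [0.5918, 0.1708, 0.0096]
wrist_force: [-0.4, -1.3, 6.1]
finger_gap: 0.0134
grip_force: 35.8
tcp_pos: [0.592, 0.1712, 0.1108]
wrist_force: [-0.7, 0.1, -0.3]
finger_gap: 0.0132
grip_force: 33.9
shift mm [ -26.6 -187.8   10.8] turn 0.044 | head -173.7 j6 0.04
```

```bash
python3 -c "
from h import *
c=shot('wrist','w3.png'); s=sensors.get_state(); print(s['tcp_pos'],s['orientation'],s['finger_gap'])
c=c['color'][200:420,180:380]; cv2.imwrite('pics/w3c.png',cv2.resize(c,None,fx=2.5,fy=2.5))"
```

```text
[0.59049616 0.17090657 0.10839605] [ 1.32530949e-03 -5.52022074e-02  9.98474308e-01  1.23129655e-04] 0.013168617861386463
```

View pics/w3c.png

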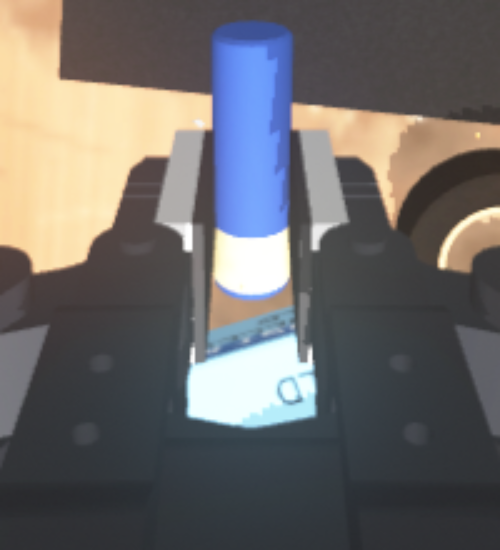

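The cell is held level between the pads, pale band towards the palm side (+x), minus end at crop (252,30). I'll measure where it sits relative to the TCP.

```bash
cat > held.py <<'E'
import sys
from h import *
def held(n):
    c=shot('wrist'); s=sensors.get_state(); t=np.array(s['tcp_pos']); h=head(s)
    hsv=cv2.cvtColor(c['color'],cv2.COLOR_BGR2HSV);H,S,V=cv2.split(hsv)
    m=(H>105)&(H<130) if n=='blue' else (H<8)|(H>172)
    m=m&(S>120)&(V>70); P=cloud(c); d=P-t
    m&=(np.abs(d[...,2])<.03)&(np.hypot(d[...,0],d[...,1])<.04)
    q=d[m]; 
    if len(q)<100: print('NOT HELD',len(q)); return
    f=np.array([-np.cos(h),-np.sin(h)]); g=np.array([-f[1],f[0]])
    a=q[:,:2]@f; b=q[:,:2]@g
    ztop=np.percentile(q[:,2],90)
    mid=np.percentile(a,1)+.025   # minus end + 25
    k=np.polyfit(a,b,1)[0]; sl=[np.percentile(q[(a>x-.003)&(a<x+.003)][:,2],90) for x in(np.percentile(a,12),np.percentile(a,88))]
    print('n',len(q),'mid along plus %.4f, side %.4f, top dz %.4f, yaw %.1f deg, z minus-end %.4f plus %.4f gap %.4f'%(mid,np.median(b),ztop,np.degrees(k),*sl,s['finger_gap']))
    return mid
if __name__=='__main__':
    n,b=sys.argv[1],sys.argv[2]; m=held(n)
    if m is not None:
        u=np.array([np.cos(np.radians(3.8)),np.sin(np.radians(3.8))]); x=np.array(BAY[b])-u*m
        go(*x,.11,183.8)
E
python3 held.py blue blue1
```

```text
n 2561 mid along plus -0.0014, side 0.0007, top dz 0.0085, yaw -0.2 deg, z minus-end 0.0082 plus 0.0085 gap 0.0131
shift mm [ -30.8 -187.6   -3.3] turn 0.044 | head -173.7 j6 0.04
```

```bash
python3 -m handwheel '[[-6,-35,0,0.044,0],[-13,-80,0,0.044,0],[-20,-125,0,0.044,0],[-27,-165,0,0.044,0],[-31,-188,0,0.044,0],[-31,-188,0,0.044,0],[-31,-188,0,0.044,0]]' 40| sed -n '2p;4,6p'
python3 held.py blue blue1; python3 -c "
from h import *
show(cells(shot('top'),roi=(.2,.7,.06,.4)))"
```

```text
tcp_pos: [0.6398, -0.013, 0.1049]
wrist_force: [-0.9, -0.1, -0.5]
finger_gap: 0.0132
grip_force: 33.9
n 2371 mid along plus -0.0023, side -0.0002, top dz 0.0065, yaw -0.6 deg, z minus-end 0.0066 plus 0.0064 gap 0.0134
shift mm [-1.6 -0.3 -4.6] turn -0.000 | head -176.2 j6 -0.21
blue mid [0.4911 0.3183] head 43.7 L 0.0369 pale 1.00/0.00
blue mid [0.4859 0.1394] head -81.0 L 0.0353 pale 1.00/0.00
red mid [0.5765 0.322 ] head 64.1 L 0.0389 pale 1.00/0.00
red mid [0.4966 0.2102] head -67.6 L 0.0362 pale 1.00/0.00
red mid [0.2733 0.3262] head -76.2 L 0.0976 pale 0.00/0.00
```

```bash
python3 -m handwheel '[[-1.5,0,35,0,0],[-1.5,0,60,0,0],[-1.5,0,66,0,0],[-1.5,0,69,0,0],[-1.5,0,69,0,0]]' | sed -n '2p;4,6p'; python3 held.py blue blue1
```

```text
tcp_pos: [0.6431, -0.012, 0.0389]
wrist_force: [-1.0, 0.4, 0.9]
finger_gap: 0.0133
grip_force: 33.9
n 3013 mid along plus -0.0030, side 0.0001, top dz 0.0062, yaw -10.9 deg, z minus-end 0.0060 plus 0.0062 gap 0.0131
shift mm [  1.3   0.1 -70.5] turn 0.001 | head -176.2 j6 -0.21
```

```bash
python3 -m handwheel '[[1,0,2,0,0],[1,0,4,0,0],[1,0,5,0,0],[1,0,5,0,0]]' | sed -n '2p;4,6p'; python3 -m handwheel '[[0,0,0,0,0.18],[0,0,0,0,0.25],[0,0,0,0,0.25],[0,0,0,0,0.25],[0,0,-30,0,0.25],[0,0,-75,0,0.25],[0,0,-110,0,0.25],[0,0,-110,0,0.25]]' | sed -n '2p;4,6p'
python3 -c "
from h import *
c=shot('wrist','w4.png'); go(.4859,.1394,.15,98.4)"
```

```text
tcp_pos: [0.6429, -0.0127, 0.0349]
wrist_force: [-1.3, 1.7, 5.7]
finger_gap: 0.0129
grip_force: 35.9
tcp_pos: [0.6452, -0.0133, 0.1493]
wrist_force: [0.9, 0.4, 0.4]
finger_gap: 0.0212
grip_force: 0.0
shift mm [147.6 162.6  -3.5] turn 1.490 | head -176.2 j6 -0.21
```

View pics/w4.png

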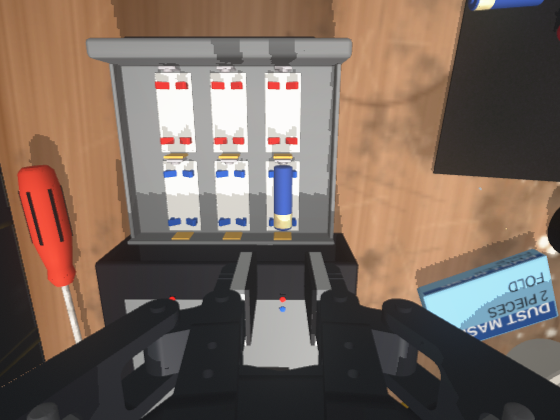

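The blue cell lies in blue bay 1 (283,197) with its band towards the back. Next the blue cell at (0.486, 0.139).

```bash
python3 -m handwheel '[[20,20,0,0.15,0.4],[40,45,0,0.3,0.4],[60,70,0,0.45,0.4],[80,95,0,0.6,0.4],[100,120,0,0.75,0.4],[125,145,0,0.9,0.4],[148,163,0,1.05,0.4],[148,163,0,1.2,0.4]]'| sed -n '2p'
python3 -m handwheel '[[0,0,0,0.15,0.4],[0,0,0,0.29,0.4],[0,0,0,0.29,0.4],[0,0,0,0.29,0.4]]'| sed -n '2p'; python3 see.py blue -82 .004
```

```text
tcp_pos: [0.4786, 0.1416, 0.1415]
tcp_pos: [0.4826, 0.1399, 0.1423]
blue mid [0.4864 0.1402] head -81.9 L 0.0379 pale 1.00/0.00
red mid [0.4971 0.2102] head -67.2 L 0.0368 pale 1.00/0.00
shift mm [ -0.3   3.6 138.5] turn 0.007 | head 98.6 j6 1.54
```

```bash
python3 -m handwheel '[[0,2,45,0,0.4],[0,2,90,0,0.4],[0,2,125,0,0.4],[0,2,138,0,0.4],[0,2,141,0,0.4],[0,2,141,0,0.4]]' 40| sed -n '2p;4,5p'
python3 -m handwheel '[[0,0,0,0,0],[0,0,0,0,0],[0,0,0,0,0],[0,0,0,0,0],[0,0,0,0,0]]' 40| sed -n '2p;4,6p'
python3 -m handwheel '[[0,0,-40,0,0],[0,0,-90,0,0],[0,0,-103,0,0],[0,0,-103,0,0]]'| sed -n '2p;4,6p'
python3 held.py blue blue2
```

```text
tcp_pos: [0.4838, 0.1401, 0.0017]
wrist_force: [-0.5, -0.0, 0.5]
finger_gap: 0.0343
tcp_pos: [0.4858, 0.1403, 0.0025]
wrist_force: [0.2, -0.1, 3.1]
finger_gap: 0.0141
grip_force: 39.5
tcp_pos: [0.4873, 0.1407, 0.1078]
wrist_force: [0.6, 0.3, -0.5]
finger_gap: 0.014
grip_force: 39.2
n 2791 mid along plus 0.0009, side 0.0016, top dz 0.0160, yaw -0.6 deg, z minus-end 0.0157 plus 0.0161 gap 0.0139
shift mm [-213.2  125.3   -4.2] turn -1.490 | head 98.4 j6 1.55
```

```bash
python3 -m handwheel '[[-25,15,0,-0.15,0],[-50,30,-5,-0.3,0],[-80,47,-5,-0.45,0],[-110,65,-5,-0.6,0],[-140,82,-5,-0.75,0],[-170,100,-5,-0.9,0],[-195,115,-5,-1.05,0],[-213,125,-5,-1.2,0]]'| sed -n '2p'
python3 -m handwheel '[[0,0,0,-0.15,0],[0,0,0,-0.29,0],[0,0,0,-0.29,0],[0,0,0,-0.29,0]]'| sed -n '2p;5,6p'; python3 held.py blue blue2
```

```text
tcp_pos: [0.6398, -0.0536, 0.107]
tcp_pos: [0.639, -0.0517, 0.1082]
finger_gap: 0.0143
grip_force: 39.2
n 2610 mid along plus 0.0018, side 0.0006, top dz 0.0135, yaw -0.2 deg, z minus-end 0.0136 plus 0.0134 gap 0.0142
shift mm [-0.9 -0.5 -1.3] turn -0.003 | head -176.4 j6 -0.27
```

```bash
python3 -m handwheel '[[1,0,35,0,0],[1,0,65,0,0],[1,0,75,0,0],[1,0,79,0,0],[1,0,81,0,0],[1,0,81,0,0]]' | sed -n '2p;4,6p'
```

```text
tcp_pos: [0.6397, -0.0522, 0.0302]
wrist_force: [-0.7, -0.3, -0.5]
finger_gap: 0.014
grip_force: 39.6
```

```bash
python3 -m handwheel '[[0,0,2,0,0],[0,0,3,0,0],[0,0,3,0,0]]' | sed -n '2p;4,6p'; python3 -m handwheel '[[0,0,0,0,0.18],[0,0,0,0,0.25],[0,0,0,0,0.25],[0,0,0,0,0.25],[0,0,-30,0,0.25],[0,0,-75,0,0.25],[0,0,-115,0,0.25],[0,0,-115,0,0.25]]' | sed -n '2p;4,6p'
cat > bays.py <<'E'
from h import *
c=shot('wrist'); u=np.array([np.cos(.0663),np.sin(.0663)])
o=cells(c,z=.034,lo=150,roi=(.53,.70,-.15,.05))
for k in o:
    b=min(BAY,key=lambda b:np.hypot(*(k[1]-BAY[b]))); d=k[1]-BAY[b]
    print(k[0],b,'along %.4f side %.4f head %.1f L %.3f pale %.1f/%.1f'%(d@u,d@[-u[1],u[0]],k[2],*k[3:]))
show([k for k in cells(shot('top'),roi=(.42,.68,.06,.4))])
E
python3 bays.py; python3 -c "
from h import *
go(.4911,.3183,.15,223.7)"
```

```text
tcp_pos: [0.64, -0.0524, 0.0274]
wrist_force: [0.1, -0.2, 3.2]
finger_gap: 0.014
grip_force: 39.9
tcp_pos: [0.6428, -0.0527, 0.148]
wrist_force: [0.9, -0.3, 0.1]
finger_gap: 0.0213
grip_force: 0.0
blue blue2 along -0.0001 side 0.0002 head 3.4 L 0.036 pale 1.0/0.6
blue blue1 along 0.0013 side 0.0011 head 1.2 L 0.037 pale 1.0/0.7
blue mid [0.491  0.3183] head 43.4 L 0.0358 pale 1.00/0.00
red mid [0.5242 0.35  ] head 85.8 L 0.0383 pale 1.00/0.00
red mid [0.4965 0.21  ] head -67.7 L 0.0360 pale 1.00/0.00
shift mm [124.  379.5  -7.6] turn -0.696 | head -176.2 j6 -0.27
```

```bash
python3 -m handwheel '[[16,47,0,-0.1,0.4],[31,94,0,-0.2,0.4],[47,141,0,-0.3,0.4],[62,188,0,-0.4,0.4],[77,235,0,-0.5,0.4],[93,282,0,-0.6,0.4],[108,330,0,-0.7,0.4],[124,379,0,-0.7,0.4]]'| sed -n '2p'
python3 -m handwheel '[[0,0,0,0,0.4],[0,0,0,0,0.4],[0,0,0,0,0.4]]'| sed -n '2p'; python3 see.py blue 43 .004
```

```text
tcp_pos: [0.4888, 0.3173, 0.1391]
tcp_pos: [0.4906, 0.3152, 0.1399]
blue mid [0.491  0.3181] head 44.9 L 0.0377 pale 1.00/0.00
red mid [0.4971 0.2105] head -66.5 L 0.0393 pale 1.00/0.00
red mid [0.5249 0.3493] head 85.2 L 0.0397 pale 1.00/0.00
shift mm [ -2.2   2.3 136.2] turn -0.019 | head -136.2 j6 -0.33
```

```bash
python3 -m handwheel '[[-1,2,45,-0.019,0.4],[-1,2,90,-0.019,0.4],[-1,2,125,-0.019,0.4],[-1,2,135,-0.019,0.4],[-1,2,138,-0.019,0.4],[-1,2,138,-0.019,0.4]]' 40| sed -n '2p;4,5p'
python3 -m handwheel '[[0,0,0,0,0],[0,0,0,0,0],[0,0,0,0,0],[0,0,0,0,0],[0,0,0,0,0]]' 40| sed -n '2p;4,6p'
python3 -m handwheel '[[0,0,-40,0,0],[0,0,-90,0,0],[0,0,-105,0,0],[0,0,-105,0,0]]'| sed -n '2p;4,6p'
python3 held.py blue blue3
```

```text
tcp_pos: [0.4917, 0.318, 0.0043]
wrist_force: [-0.2, -0.2, 0.1]
finger_gap: 0.0345
tcp_pos: [0.4922, 0.3189, 0.0055]
wrist_force: [1.0, -2.2, 6.7]
finger_gap: 0.0139
grip_force: 39.2
tcp_pos: [0.4928, 0.3197, 0.1126]
wrist_force: [0.1, -0.1, -1.2]
finger_gap: 0.0139
grip_force: 39.3
n 2721 mid along plus 0.0008, side -0.0001, top dz 0.0133, yaw 0.1 deg, z minus-end 0.0131 plus 0.0135 gap 0.0139
shift mm [ 1.818e+02 -3.968e+02  1.000e-01] turn 0.719 | head -135.0 j6 -0.35
```

```bash
python3 -m handwheel '[[20,-44,0,0.1,0],[40,-88,0,0.2,0],[60,-132,0,0.3,0],[81,-176,0,0.4,0],[101,-220,0,0.5,0],[121,-264,0,0.6,0],[141,-308,0,0.72,0],[161,-352,0,0.72,0]]'| sed -n '2p'
python3 -m handwheel '[[0,0,0,0,0]]'| sed -n '2p;5,6p'; python3 held.py blue blue3
```

```text
tcp_pos: [0.6245, -0.0461, 0.1061]
tcp_pos: [0.6264, -0.0503, 0.106]
finger_gap: 0.014
grip_force: 39.3
n 2620 mid along plus 0.0003, side -0.0019, top dz 0.0110, yaw -0.3 deg, z minus-end 0.0111 plus 0.0111 gap 0.0142
shift mm [-16.4 -43.7  -4.1] turn -0.006 | head -176.5 j6 -0.26
```

```bash
python3 -m handwheel '[[-16,-44,0,-0.006,0],[-16,-44,0,-0.006,0],[-16,-44,0,-0.006,0],[-16,-44,0,-0.006,0]]'| sed -n '2p;5,6p'; python3 held.py blue blue3;python3 -m handwheel '[[0,0,35,0,0],[0,0,60,0,0],[0,0,70,0,0],[0,0,74,0,0],[0,0,74,0,0]]'| sed -n '2p;4,6p';  python3 held.py blue blue3
```

```text
tcp_pos: [0.643, -0.0856, 0.1072]
finger_gap: 0.0137
grip_force: 39.4
n 2522 mid along plus -0.0007, side 0.0006, top dz 0.0106, yaw 0.2 deg, z minus-end 0.0107 plus 0.0106 gap 0.0142
shift mm [-1.5 -4.5 -2.4] turn 0.007 | head -175.8 j6 -0.33
tcp_pos: [0.6445, -0.0863, 0.0352]
wrist_force: [-0.1, 0.3, 0.3]
finger_gap: 0.0142
grip_force: 39.5
n 4933 mid along plus -0.0010, side 0.0055, top dz 0.0105, yaw 20.7 deg, z minus-end 0.0106 plus 0.0105 gap 0.0141
shift mm [ -0.4  -3.4 -74.7] turn 0.006 | head -175.9 j6 -0.33
```

```bash
python3 -m handwheel '[[0,-3.5,-1,0.006,0],[0,-3.5,-1,0.006,0],[0,-3.5,2,0.006,0],[0,-3.5,4,0.006,0],[0,-3.5,4,0.006,0]]'| sed -n '2p;4,6p';python3 -m handwheel '[[0,0,2,0,0],[0,0,2,0,0],[0,0,2,0,0]]'| sed -n '2p;4,6p'
```

```text
tcp_pos: [0.6451, -0.0916, 0.031]
wrist_force: [-0.3, -1.8, 2.9]
finger_gap: 0.0139
grip_force: 39.8
tcp_pos: [0.6462, -0.0919, 0.0303]
wrist_force: [0.3, -1.4, 7.6]
finger_gap: 0.0138
grip_force: 40.2
```

```bash
python3 -m handwheel '[[0,1.5,0,0,0.18],[0,1.5,0,0,0.25],[0,1.5,0,0,0.25],[0,1.5,0,0,0.25],[0,1.5,-30,0,0.25],[0,1.5,-75,0,0.25],[0,1.5,-115,0,0.25],[0,1.5,-115,0,0.25]]' | sed -n '2p;4,6p'; python3 bays.py;python3 -c "
from h import *
go(.4965,.21,.15,112.5)"
```

```text
tcp_pos: [0.6475, -0.0896, 0.1495]
wrist_force: [1.2, 0.1, -0.8]
finger_gap: 0.0215
grip_force: 0.0
blue blue3 along 0.0004 side -0.0018 head 3.4 L 0.036 pale 1.0/0.3
blue blue2 along 0.0026 side 0.0004 head 4.1 L 0.036 pale 1.0/0.4
blue blue1 along 0.0039 side 0.0014 head 2.1 L 0.037 pale 1.0/0.6
red mid [0.5238 0.3501] head 86.3 L 0.0379 pale 1.00/0.00
red mid [0.4963 0.2103] head -67.7 L 0.0365 pale 1.00/0.00
shift mm [128.3 308.   -6. ] turn 1.244 | head -176.2 j6 -0.33
```

```bash
python3 -m handwheel '[[17,40,0,0.14,0.4],[34,80,0,0.28,0.4],[51,120,0,0.42,0.4],[68,160,0,0.56,0.4],[85,200,0,0.7,0.4],[102,240,0,0.84,0.4],[119,280,0,0.98,0.4],[128,308,0,1.12,0.4]]'| sed -n '2p'
python3 -m handwheel '[[0,0,0,0.124,0.4],[0,0,0,0.124,0.4],[0,0,0,0.124,0.4],[0,0,0,0.124,0.4]]'| sed -n '2p'; python3 see.py red -67 .004
```

```text
tcp_pos: [0.4927, 0.2115, 0.1409]
tcp_pos: [0.4963, 0.2091, 0.1423]
red mid [0.5245 0.3499] head 85.2 L 0.0395 pale 1.00/0.00
red mid [0.4971 0.2102] head -67.4 L 0.0377 pale 1.00/0.00
shift mm [  0.9   1.  138.6] turn -0.003 | head 112.5 j6 1.43
```

```bash
python3 -m handwheel '[[1,0,45,0,0.4],[1,0,90,0,0.4],[1,0,125,0,0.4],[1,0,137,0,0.4],[1,0,140,0,0.4],[1,0,140,0,0.4]]' 40| sed -n '2p;4,5p'
python3 -m handwheel '[[0,0,0,0,0],[0,0,0,0,0],[0,0,0,0,0],[0,0,0,0,0],[0,0,0,0,0]]' 40| sed -n '2p;4,6p'
python3 -m handwheel '[[0,0,-40,0,0],[0,0,-90,0,0],[0,0,-105,0,0],[0,0,-105,0,0]]'| sed -n '2p;4,6p'
python3 held.py red red1
```

```text
tcp_pos: [0.4971, 0.2105, 0.0041]
wrist_force: [0.6, -0.3, 1.5]
finger_gap: 0.0341
tcp_pos: [0.498, 0.211, 0.0053]
wrist_force: [-0.2, -0.4, 6.1]
finger_gap: 0.0138
grip_force: 39.2
tcp_pos: [0.4988, 0.2115, 0.1123]
wrist_force: [0.7, -0.1, -0.9]
finger_gap: 0.014
grip_force: 39.4
n 2834 mid along plus 0.0012, side 0.0018, top dz 0.0134, yaw -0.3 deg, z minus-end 0.0131 plus 0.0134 gap 0.0140
shift mm [-2.401e+02 -1.550e+01  1.000e-01] turn -1.245 | head 112.5 j6 1.43
```

```bash
python3 -m handwheel '[[-30,-2,0,-0.14,0],[-60,-4,0,-0.28,0],[-90,-6,0,-0.42,0],[-120,-8,0,-0.56,0],[-150,-10,0,-0.7,0],[-180,-12,0,-0.84,0],[-215,-14,0,-0.98,0],[-240,-15,0,-1.12,0]]'| sed -n '2p'
python3 -m handwheel '[[0,0,0,-0.125,0],[0,0,0,-0.125,0],[0,0,0,-0.125,0],[0,0,0,-0.125,0]]'| sed -n '2p;5,6p'; python3 held.py red red1
```

```text
tcp_pos: [0.5732, -0.0186, 0.1062]
tcp_pos: [0.5732, -0.0162, 0.1075]
finger_gap: 0.014
grip_force: 39.4
n 2741 mid along plus 0.0017, side 0.0006, top dz 0.0108, yaw -0.1 deg, z minus-end 0.0106 plus 0.0107 gap 0.0139
shift mm [-0.9 -0.7 -2.3] turn -0.001 | head -176.2 j6 -0.23
```

```bash
python3 -m handwheel '[[1,-0.7,35,0,0],[1,-0.7,60,0,0],[1,-0.7,72,0,0],[1,-0.7,76,0,0],[1,-0.7,78,0,0],[1,-0.7,78,0,0]]' | sed -n '2p;4,6p'
```

```text
tcp_pos: [0.5759, -0.0167, 0.0336]
wrist_force: [0.2, 2.3, 13.9]
finger_gap: 0.014
grip_force: 42.2
```

```bash
python3 held.py red red1; python3 -m handwheel '[[0,0,0,0,0],[0,0,0,0,0]]' | sed -n '2p;4,6p'; python3 -c "
from h import *
c=shot('wrist','w5.png')"
```

```text
n 3012 mid along plus 0.0017, side 0.0002, top dz 0.0155, yaw 6.7 deg, z minus-end 0.0165 plus 0.0113 gap 0.0141
shift mm [  1.6  -0.  -76.3] turn 0.000 | head -176.2 j6 -0.24
tcp_pos: [0.5759, -0.0167, 0.0337]
wrist_force: [-0.9, 2.9, 14.1]
finger_gap: 0.0137
grip_force: 42.1
```

View pics/w5.png

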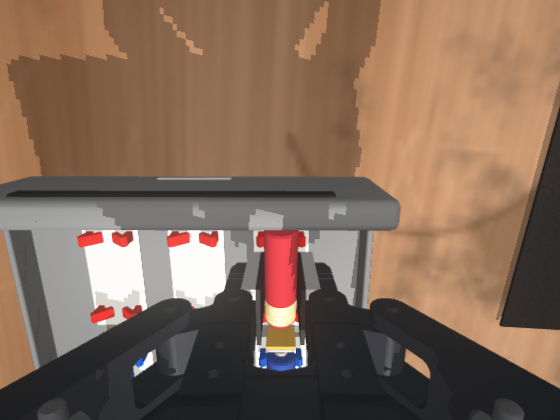

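The picture shows the red cell in line with red bay 1 (281,275), but its minus end may be riding high. I'll lift a little and re-measure both the cradles and the cell.

```bash
python3 -c "
from h import *
c=imaging.read_camera('wrist')
for u,v in((91,240),(123,240),(179,240),(208,240),(103,314)): print(ray(c,u,v,.031)[:2].round(4))
print('panel inner edge',ray(c,200,226,.059)[:2])"
python3 -m handwheel '[[0,0,-10,0,0],[0,0,-15,0,0],[0,0,-15,0,0]]' | sed -n '2p;4,6p';python3 held.py red red1;python3 -c "
from h import *
c=imaging.read_camera('wrist');
for u in (260,270,281,290,300): print([ (v,*dep(c,u,v)[[0,2]].round(4)) for v in range(225,350,6)])" | head -60
```

```text
[ 0.568  -0.1015]
[ 0.5671 -0.0872]
[ 0.5654 -0.0621]
[ 0.5645 -0.0492]
[ 0.6056 -0.0988]
panel inner edge [ 0.54830693 -0.04656364]
tcp_pos: [0.5737, -0.0176, 0.0463]
wrist_force: [-0.1, -0.0, -0.2]
finger_gap: 0.0138
grip_force: 40.8
n 3048 mid along plus 0.0013, side 0.0006, top dz 0.0152, yaw 3.2 deg, z minus-end 0.0162 plus 0.0122 gap 0.0140
shift mm [ -1.6   0.8 -64.4] turn -0.000 | head -176.2 j6 -0.24
[(225, np.float64(0.5596), np.float64(0.0232)), (231, np.float64(0.5626), np.float64(0.0238)), (237, np.float64(0.5632), np.float64(0.0309)), (243, np.float64(0.5692), np.float64(0.0234)), (249, np.float64(0.5724), np.float64(0.0236)), (255, np.float64(0.5625), np.float64(0.0547)), (261, np.float64(0.5633), np.float64(0.0589)), (267, np.float64(0.5629), np.float64(0.0653)), (273, np.float64(0.5627), np.float64(0.071)), (279, np.float64(0.5628), np.float64(0.0756)), (285, np.float64(0.5629), np.float64(0.0799)), (291, np.float64(0.5639), np.float64(0.0822)), (297, np.float64(0.5658), np.float64(0.083)), (303, np.float64(0.5681), np.float64(0.083)), (309, np.float64(0.5699), np.fl
[... 3518 characters left out ...]
, (261, np.float64(0.562), np.float64(0.0594)), (267, np.float64(0.5619), np.float64(0.0653)), (273, np.float64(0.5619), np.float64(0.0705)), (279, np.float64(0.5615), np.float64(0.0762)), (285, np.float64(0.564), np.float64(0.076)), (291, np.float64(0.5657), np.float64(0.0774)), (297, np.float64(0.5679), np.float64(0.0776)), (303, np.float64(0.57), np.float64(0.0782)), (309, np.float64(0.5725), np.float64(0.0781)), (315, np.float64(0.5746), np.float64(0.0785)), (321, np.float64(0.576), np.float64(0.0802)), (327, np.float64(0.5782), np.float64(0.0806)), (333, np.float64(0.5797), np.float64(0.0819)), (339, np.float64(0.5826), np.float64(0.0814)), (345, np.float64(0.6228), np.float64(0.0307))]
```

The cradles read about 5 mm further in than before, so the tray has slid in slightly and the minus end caught the front plate. I'll lift and re-measure.

```bash
python3 -m handwheel '[[0,0,-30,0,0],[0,0,-65,0,0],[0,0,-65,0,0],[0,0,-65,0,0]]' | sed -n '2p;4,6p'
cat > crad.py <<'E'
from h import *
c=shot('wrist'); hsv=cv2.cvtColor(c['color'],cv2.COLOR_BGR2HSV);H,S,V=cv2.split(hsv)
for n,m in(('red',((H<8)|(H>172))),):
    m=(m&(S>120)&(V>70))
    k,l,st,ce=cv2.connectedComponentsWithStats(m.astype(np.uint8))
    for i in range(1,k):
        p=ray(c,*ce[i],.033)
        if 8<st[i,4]<400 and .53<p[0]<.66 and -.12<p[1]<.02: print(n,ce[i].round(1),st[i,4],p[:2].round(4), dep(c,*ce[i].round())[2].round(4))
E
python3 crad.py; python3 held.py red red1
```

```text
tcp_pos: [0.5734, -0.0178, 0.1106]
wrist_force: [-0.6, -0.4, -1.5]
finger_gap: 0.0135
grip_force: 40.8
red [152.  196.8] 114 [ 0.5633 -0.1021] 0.0315
red [173.4 196.7] 94 [ 0.5623 -0.0881] 0.0309
red [211.8 196.8] 102 [ 0.5607 -0.063 ] 0.03
red [232.6 196.7] 91 [ 0.5597 -0.0494] 0.0315
red [271.7 196.8] 97 [ 0.5581 -0.0238] 0.0309
red [292.1 196.8] 96 [ 0.5572 -0.0104] 0.0314
red [157.6 251. ] 112 [ 0.6014 -0.0995] 0.0307
red [177.7 250.9] 91 [ 0.6004 -0.0858] 0.0312
red [214.7 251.1] 99 [ 0.5988 -0.0605] 0.0319
red [234.6 251. ] 87 [ 0.5979 -0.0469] 0.0311
red [279.7 327.1] 36 [ 0.6554 -0.0121] 0.1197
n 2738 mid along plus 0.0010, side 0.0005, top dz 0.0153, yaw -0.1 deg, z minus-end 0.0162 plus 0.0120 gap 0.0146
shift mm [-3.   0.6 -1.1] turn -0.000 | head -176.2 j6 -0.24
```

```bash
python3 -m handwheel '[[-3.5,1.2,30,0,0],[-3.5,1.2,50,0,0],[-3.5,1.2,62,0,0],[-3.5,1.2,67,0,0],[-3.5,1.2,67,0,0]]' | sed -n '2p;4,6p';for i in 1 2 3; do python3 -m handwheel '[[0,0,2,0,0],[0,0,2,0,0],[0,0,2,0,0]]' | sed -n '2p;4p'; done
```

```text
tcp_pos: [0.5756, -0.0161, 0.0422]
wrist_force: [-0.1, 0.0, 0.1]
finger_gap: 0.0139
grip_force: 40.8
tcp_pos: [0.577, -0.0163, 0.0421]
wrist_force: [-1.0, -0.9, 0.8]
tcp_pos: [0.5764, -0.0162, 0.0394]
wrist_force: [-0.5, 0.2, 0.3]
tcp_pos: [0.5763, -0.0162, 0.0372]
wrist_force: [0.1, 0.4, 0.2]
```

```bash
for i in 1 2; do python3 -m handwheel '[[0,0,2,0,0],[0,0,2,0,0],[0,0,2,0,0]]' | sed -n '2p;4p'; done;  python3 held.py red red1; python3 -c "
from h import *
c=imaging.read_camera('wrist');print([ (v,*dep(c,281,v)[[0,2]].round(4)) for v in range(225,350,8)])"
```

```text
tcp_pos: [0.5764, -0.0162, 0.0352]
wrist_force: [0.1, 0.3, 0.4]
tcp_pos: [0.5764, -0.0163, 0.0332]
wrist_force: [0.8, -0.2, 0.1]
n 3257 mid along plus 0.0005, side 0.0002, top dz 0.0145, yaw 4.4 deg, z minus-end 0.0152 plus 0.0113 gap 0.0143
shift mm [  1.   -0.4 -76.7] turn -0.000 | head -176.2 j6 -0.23
[(225, np.float64(0.5524), np.float64(0.0411)), (233, np.float64(0.5535), np.float64(0.0479)), (241, np.float64(0.5566), np.float64(0.0484)), (249, np.float64(0.56), np.float64(0.0483)), (257, np.float64(0.5636), np.float64(0.0478)), (265, np.float64(0.5673), np.float64(0.0474)), (273, np.float64(0.5719), np.float64(0.0451)), (281, np.float64(0.5751), np.float64(0.046)), (289, np.float64(0.5794), np.float64(0.0449)), (297, np.float64(0.5835), np.float64(0.0443)), (305, np.float64(0.5089), np.float64(0.1759)), (313, np.float64(0.5913), np.float64(0.044)), (321, np.float64(0.5966), np.float64(0.042)), (329, np.float64(0.6011), np.float64(0.0414)), (337, np.float64(0.6071), np.float64(0.0387)), (345, np.float64(0.6126), np.float64(0.0371))]
```

```bash
for i in 1 2; do python3 -m handwheel '[[0,0,2,0,0],[0,0,2,0,0],[0,0,2,0,0]]' | sed -n '2p;4p'; done;  python3 held.py red red1
```

```text
tcp_pos: [0.5771, -0.0163, 0.032]
wrist_force: [-1.3, -0.0, 4.2]
tcp_pos: [0.5783, -0.0164, 0.031]
wrist_force: [-0.4, 0.3, 9.2]
n 3289 mid along plus 0.0006, side 0.0002, top dz 0.0139, yaw 5.9 deg, z minus-end 0.0145 plus 0.0119 gap 0.0140
shift mm [  2.9  -0.2 -79. ] turn 0.000 | head -176.2 j6 -0.23
```

```bash
python3 -m handwheel '[[1.5,0,-0.5,0,0],[1.5,0,-0.5,0,0],[1.5,0,-0.5,0,0.17],[1.5,0,-0.5,0,0.2],[1.5,0,-0.5,0,0.25],[1.5,0,-0.5,0,0.25]]' | sed -n '2p;4,6p'; python3 -m handwheel '[[0,0,-30,0,0.25],[0,0,-75,0,0.25],[0,0,-115,0,0.25],[0,0,-115,0,0.25]]' | sed -n '2p;4,6p'; python3 bays.py;python3 -c "
from h import *
c=shot('wrist','w6.png');P=cloud(c)
for k in cells(c,z=.034,lo=150,roi=(.53,.70,-.15,.05)):
  u=np.array([np.cos(.0663),np.sin(.0663)])
  print(k[0],[np.median(P[...,2][(np.hypot(P[...,0]-q[0],P[...,1]-q[1])<.0025)&(P[...,2]>.03)]).round(4) for q in(k[1]-u*.02,k[1],k[1]+u*.012)])
go(.5238,.3501,.15,266)"
```

```text
tcp_pos: [0.5744, -0.0163, 0.0292]
wrist_force: [0.7, 0.2, 0.2]
finger_gap: 0.0214
grip_force: 0.0
tcp_pos: [0.5785, -0.0169, 0.1506]
wrist_force: [0.5, 0.3, 1.5]
finger_gap: 0.0213
grip_force: 0.0
blue blue3 along -0.0005 side -0.0021 head 0.1 L 0.037 pale 1.0/0.1
blue blue2 along -0.0144 side -0.0181 head -78.7 L 0.016 pale 1.0/0.0
blue blue1 along 0.0020 side 0.0010 head 4.0 L 0.038 pale 0.9/0.4
red red1 along -0.0003 side 0.0006 head 3.1 L 0.037 pale 1.0/1.0
red mid [0.5239 0.3501] head 86.2 L 0.0382 pale 1.00/0.00
blue [np.float64(0.0412), np.float64(0.0415), np.float64(0.0414)]
blue [np.float64(0.0414), np.float64(0.0414), np.float64(0.0415)]
red [np.float64(0.0415), np.float64(0.0414), np.float64(0.0413)]
shift mm [ 26.4 368.9  -5.8] turn -1.435 | head -176.2 j6 -0.23
```

View pics/w6.png

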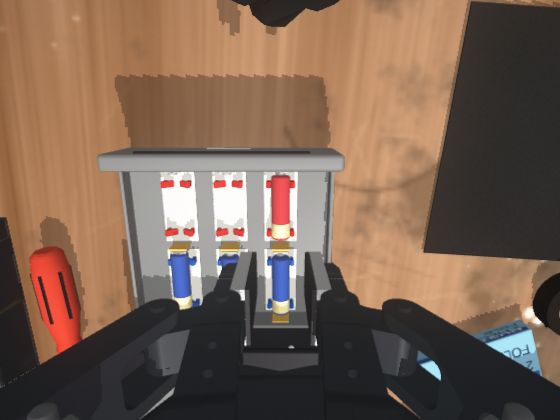

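All four placed cells lie flat in their bays (tops at 41 mm), bands to the back; red cell in red bay 1 at (281,207). Last cell: the displaced red one.

```bash
python3 -m handwheel '[[3,46,0,-0.14,0.4],[6,92,0,-0.28,0.4],[9,138,0,-0.42,0.4],[13,184,0,-0.56,0.4],[16,230,0,-0.7,0.4],[20,276,0,-0.84,0.4],[23,322,0,-0.98,0.4],[26,369,0,-1.12,0.4]]'| sed -n '2p'
python3 -m handwheel '[[0,0,0,-0.14,0.4],[0,0,0,-0.28,0.4],[0,0,0,-0.315,0.4],[0,0,0,-0.315,0.4],[0,0,0,-0.315,0.4]]'| sed -n '2p'; python3 see.py red 86 .003
```

```text
tcp_pos: [0.5228, 0.3512, 0.1422]
tcp_pos: [0.5238, 0.3496, 0.143]
red mid [0.5244 0.3493] head 85.4 L 0.0387 pale 1.00/0.00
shift mm [  0.3  -0.5 140.4] turn 0.009 | head -94.1 j6 -1.04
```

```bash
python3 -m handwheel '[[0,0,45,0.009,0.4],[0,0,90,0.009,0.4],[0,0,125,0.009,0.4],[0,0,138,0.009,0.4],[0,0,142,0.009,0.4],[0,0,142,0.009,0.4]]' 40| sed -n '2p;4,5p'
python3 -m handwheel '[[0,0,0,0,0],[0,0,0,0,0],[0,0,0,0,0],[0,0,0,0,0],[0,0,0,0,0]]' 40| sed -n '2p;4,6p'
python3 -m handwheel '[[0,0,-40,0,0],[0,0,-90,0,0],[0,0,-105,0,0],[0,0,-105,0,0]]'| sed -n '2p;4,6p'
python3 held.py red red2
```

```text
tcp_pos: [0.5252, 0.3502, 0.0033]
wrist_force: [0.4, 0.9, 0.1]
finger_gap: 0.0342
tcp_pos: [0.5261, 0.3509, 0.0046]
wrist_force: [-0.6, -0.8, 6.6]
finger_gap: 0.0139
grip_force: 39.3
tcp_pos: [0.5268, 0.3513, 0.1118]
wrist_force: [-0.1, -0.1, -0.7]
finger_gap: 0.0138
grip_force: 39.4
n 2854 mid along plus 0.0006, side -0.0014, top dz 0.0149, yaw 0.3 deg, z minus-end 0.0155 plus 0.0136 gap 0.0141
shift mm [401.2 -84.3  -0.7] turn 1.426 | head -94.5 j6 -1.03
```

```bash
python3 -m handwheel '[[45,-9,0,0.14,0],[90,-19,0,0.28,0],[135,-28,0,0.42,0],[180,-38,0,0.56,0],[225,-47,0,0.7,0],[270,-57,0,0.84,0],[315,-66,0,0.98,0],[360,-76,0,1.12,0]]'| sed -n '2p'
python3 -m handwheel '[[0,0,0,0.14,0],[0,0,0,0.28,0],[0,0,0,0.306,0],[0,0,0,0.306,0],[0,0,0,0.306,0]]'| sed -n '2p;5,6p'; python3 held.py red red2; python3 crad.py
```

```text
tcp_pos: [0.5704, -0.0163, 0.1055]
tcp_pos: [0.5715, -0.0142, 0.1069]
finger_gap: 0.0141
grip_force: 39.4
n 2811 mid along plus -0.0008, side 0.0006, top dz 0.0123, yaw 0.4 deg, z minus-end 0.0127 plus 0.0107 gap 0.0140
shift mm [ -4.9 -42.1  -2.8] turn 0.003 | head -176.1 j6 -0.23
red [144.9 200.6] 117 [ 0.5636 -0.1019] 0.0302
red [166.4 200.7] 94 [ 0.5627 -0.088 ] 0.0319
red [205.3 200.9] 106 [ 0.561  -0.0629] 0.0317
red [226.4 200.8] 97 [ 0.5601 -0.0492] 0.0307
red [150.5 255.3] 115 [ 0.6017 -0.0994] 0.0303
red [171.2 255.3] 94 [ 0.6007 -0.0855] 0.0326
red [208.4 255.4] 103 [ 0.599  -0.0603] 0.0317
red [228.6 255.6] 88 [ 0.5982 -0.0467] 0.0316
red [280.8 325.7] 38 [ 0.6498 -0.0076] 0.1169
```

```bash
sed -i 's/red2=(.5786,-.0559)/red2=(.5796,-.0548)/' h.py; python3 -m handwheel '[[-6,-41,0,0.003,0],[-6,-41,0,0.003,0],[-6,-41,0,0.003,0],[-6,-41,0,0.003,0]]'| sed -n '2p'; python3 held.py red red2; python3 -m handwheel '[[0,0,30,0,0],[0,0,55,0,0],[0,0,63,0,0],[0,0,66,0,0],[0,0,66,0,0]]'| sed -n '2p;4p'; python3 held.py red red2
```

```text
tcp_pos: [0.5804, -0.0546, 0.1077]
n 2797 mid along plus -0.0005, side 0.0004, top dz 0.0125, yaw 0.3 deg, z minus-end 0.0130 plus 0.0111 gap 0.0140
shift mm [ 0.3 -0.3 -2.3] turn -0.002 | head -176.3 j6 -0.30
tcp_pos: [0.581, -0.0549, 0.0422]
wrist_force: [1.0, -0.0, -0.1]
n 4447 mid along plus -0.0010, side 0.0029, top dz 0.0116, yaw 6.8 deg, z minus-end 0.0123 plus 0.0104 gap 0.0137
shift mm [  0.9   0.5 -67.2] turn -0.003 | head -176.4 j6 -0.30
```

```bash
python3 -m handwheel '[[0,0,3,0,0],[0,0,6,0,0],[0,0,9,0,0],[0,0,9,0,0],[0,0,9,0,0]]'| sed -n '2p;4p';for i in 1 2; do python3 -m handwheel '[[0,0,2,0,0],[0,0,2,0,0],[0,0,2,0,0]]' | sed -n '2p;4p'; done; python3 held.py red red2
```

```text
tcp_pos: [0.5808, -0.0553, 0.0328]
wrist_force: [-0.9, 0.4, -0.3]
tcp_pos: [0.5813, -0.0557, 0.0313]
wrist_force: [-0.4, -2.7, 3.3]
tcp_pos: [0.5825, -0.0559, 0.0304]
wrist_force: [-0.8, -2.2, 8.6]
n 4537 mid along plus -0.0005, side 0.0028, top dz 0.0118, yaw 13.4 deg, z minus-end 0.0123 plus 0.0113 gap 0.0137
shift mm [  2.3   1.4 -79.6] turn -0.003 | head -176.4 j6 -0.30
```

```bash
python3 -m handwheel '[[1,0.5,-0.5,0,0],[1,0.5,-0.5,0,0.17],[1,0.5,-0.5,0,0.2],[1,0.5,-0.5,0,0.25],[1,0.5,-0.5,0,0.25],[1,0.5,-0.5,0,0.25]]' | sed -n '2p;4,6p'; python3 -m handwheel '[[0,0,-30,0,0.25],[0,0,-75,0,0.25],[20,0,-105,0,0.2],[55,0,-105,0,0],[75,0,-105,0,0],[75,0,-105,0,0]]' | sed -n '2p;4,6p'; python3 bays.py;python3 -c "
from h import *
c=shot('wrist','w7.png');P=cloud(c)
for k in cells(c,z=.034,lo=150,roi=(.53,.70,-.15,.05)):
  u=np.array([np.cos(.0663),np.sin(.0663)])
  print(k[0],[np.median(P[...,2][(np.hypot(P[...,0]-q[0],P[...,1]-q[1])<.0025)&(P[...,2]>.03)]).round(4) for q in(k[1]-u*.02,k[1],k[1]+u*.012)])
go(.49,-.062,.022,183.8)"
```

```text
tcp_pos: [0.579, -0.0543, 0.0286]
wrist_force: [-0.6, 0.3, -0.4]
finger_gap: 0.0214
grip_force: 0.0
tcp_pos: [0.5021, -0.0589, 0.1342]
wrist_force: [0.5, 0.1, -0.0]
finger_gap: -0.0002
grip_force: 0.0
blue blue2 along -0.0251 side 0.0038 head 177.9 L 0.023 pale 0.1/0.0
red red1 along -0.0222 side -0.0021 head -158.2 L 0.025 pale 1.0/0.0
blue [np.float64(0.0414), np.float64(nan), np.float64(nan)]
red [np.float64(0.0589), np.float64(0.0412), np.float64(0.041)]
shift mm [ 15.9  -1.4 112.3] turn -0.003 | head -176.4 j6 -0.34
  return _methods._mean(a, axis=axis, dtype=dtype,
  ret = ret.dtype.type(ret / rcount)
```

View pics/w7.png

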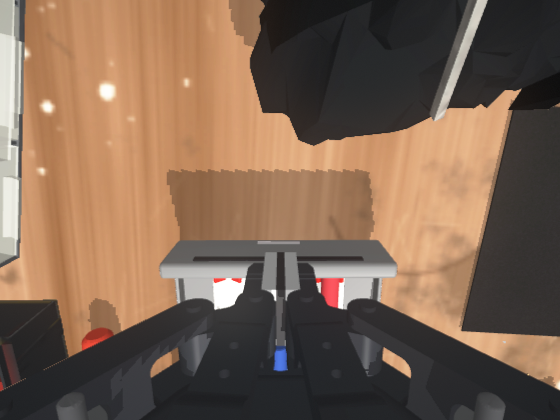

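The fingers hide the last cell from here; I'll look once from above the back row before shutting.

```bash
python3 -m handwheel '[[-30,0,-20,0,0],[-75,0,-20,0,0],[-120,0,-20,0,0],[-145,0,-20,0,0],[-145,0,-20,0,0],[-145,0,-20,0,0]]' | sed -n '1,2p'; python3 bays.py;python3 -c "
from h import *
c=shot('wrist','w8.png');P=cloud(c)
for k in cells(c,z=.034,lo=150,roi=(.53,.70,-.15,.05)):
  u=np.array([np.cos(.0663),np.sin(.0663)])
  print(k[0],[np.median(P[...,2][(np.hypot(P[...,0]-q[0],P[...,1]-q[1])<.0025)&(P[...,2]>.03)]).round(4) for q in(k[1]-u*.02,k[1],k[1]+u*.012)])
"
```

```text
clock: 44.6
tcp_pos: [0.6502, -0.0501, 0.1527]
blue blue3 along -0.0012 side -0.0020 head 2.3 L 0.037 pale 1.0/0.3
blue blue2 along 0.0014 side 0.0003 head 4.0 L 0.036 pale 1.0/0.4
blue blue1 along 0.0024 side 0.0011 head 1.2 L 0.037 pale 1.0/0.4
red red1 along -0.0009 side 0.0008 head 4.6 L 0.037 pale 1.0/0.1
red red2 along -0.0004 side -0.0011 head 3.7 L 0.036 pale 1.0/0.4
blue [np.float64(0.0413), np.float64(0.2345), np.float64(0.0418)]
blue [np.float64(0.0416), np.float64(0.1918), np.float64(0.2003)]
blue [np.float64(0.0412), np.float64(0.2304), np.float64(0.211)]
red [np.float64(0.0412), np.float64(0.0412), np.float64(0.0414)]
red [np.float64(0.0416), np.float64(0.0414), np.float64(0.0415)]
```

View pics/w8.png

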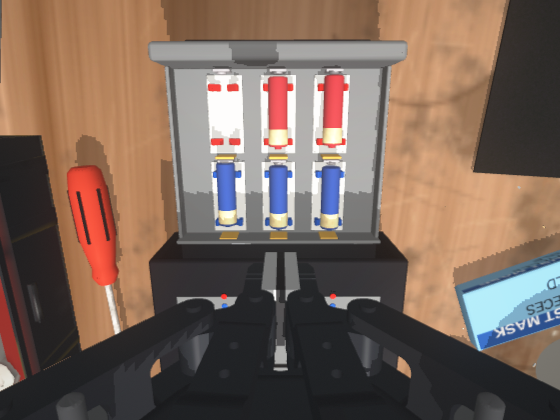

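All five cells lie correctly in their bays (blues at row 195, reds at row 110), bands to the back. Now move in front and push the tray in.

```bash
python3 -m handwheel '[[45,0,0,0,0],[90,0,0,0,0],[135,0,0,0,0],[160,0,0,0,0],[160,0,45,0,0],[160,0,90,0,0],[160,0,130,0,0],[160,0,130,0,0]]' | sed -n '1,2p'; python3 -m handwheel '[[-10,0,0,0,0],[-18,0,0,0,0],[-24,0,0,0,0],[-32,0,0,0,0],[-40,0,0,0,0],[-50,0,0,0,0],[-60,0,0,0,0],[-70,0,0,0,0]]' | sed -n '2p;4p'; python3 -m handwheel '[[-10,0,0,0,0],[-20,0,0,0,0],[-30,0,0,0,0],[-40,0,0,0,0],[-50,0,0,0,0],[-60,0,0,0,0],[-68,0,0,0,0],[-75,0,0,0,0]]' | sed -n '2p;4p'
```

```text
clock: 45.55
tcp_pos: [0.4847, -0.0593, 0.0205]
tcp_pos: [0.5606, -0.0559, 0.0242]
wrist_force: [-2.2, -0.6, 0.8]
tcp_pos: [0.6346, -0.0512, 0.0241]
wrist_force: [-5.9, 0.2, 3.6]
```

Now the last stretch: shut at about 0.659, stop at about 0.667.

```bash
python3 -m handwheel '[[-6,0,0,0,0],[-12,0,0,0,0],[-18,0,0,0,0],[-23,0,0,0,0],[-26,0,0,0,0],[-28,0,0,0,0],[-28,0,0,0,0]]' | sed -n '2p;4p'; for i in 1 2; do python3 -m handwheel '[[-2,0,0,0,0],[-2,0,0,0,0],[-2,0,0,0,0]]' | sed -n '2p;4p'; done
```

```text
tcp_pos: [0.6622, -0.0493, 0.0241]
wrist_force: [-4.1, 1.1, 1.6]
tcp_pos: [0.6637, -0.0492, 0.0241]
wrist_force: [-5.3, 1.6, 3.8]
tcp_pos: [0.6657, -0.0491, 0.0241]
wrist_force: [-5.4, 1.3, 3.5]
```

```bash
python3 -m handwheel '[[-2,0,0,0,0],[-2,0,0,0,0],[-2,0,0,0,0]]' | sed -n '2p;4p'; python3 -m handwheel '[[-1.5,0,0,0,0],[-1.5,0,0,0,0],[-1.5,0,0,0,0]]' | sed -n '2p;4p'
```

```text
tcp_pos: [0.6671, -0.049, 0.0241]
wrist_force: [-7.5, 1.2, 3.7]
tcp_pos: [0.6671, -0.049, 0.0241]
wrist_force: [-12.1, 0.4, 7.1]
```

Stop reached at 12 N. Ease off slowly and back away, then check.

```bash
python3 -m handwheel '[[3,0,0,0,0],[6,0,0,0,0],[10,0,0,0,0],[20,0,0,0,0],[50,0,0,0,0],[80,0,0,0,0],[80,0,0,0,0]]' | sed -n '2p;4p'; python3 -m handwheel '[[20,0,-40,0,0],[20,0,-90,0,0],[20,0,-140,0,0],[20,0,-180,0,0],[20,0,-180,0,0],[20,0,-180,0,0],[20,0,-180,0,0],[20,0,-180,0,0]]' | sed -n '1,2p'
python3 -c "
from h import *
c=shot('wrist','w9.png');P=cloud(c)
m=(P[...,2]>.054)&(P[...,2]<.0625)&(P[...,0]>.5)&(P[...,0]<.69)&(P[...,1]<.03)&(P[...,1]>-.12)
q=P[m];print(len(q),np.percentile(q[:,0],[1,50,99]))"
```

```text
tcp_pos: [0.5868, -0.0541, 0.0238]
wrist_force: [-0.6, -0.1, -0.9]
clock: 50.55
tcp_pos: [0.5697, -0.0553, 0.2026]
313 [0.66507181 0.67130142 0.67883779]
```

View pics/w9.png

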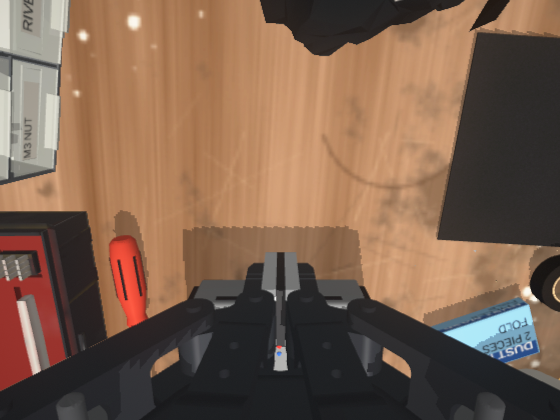

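The panel sits at x ≈ 0.667–0.679, shut against the charger, and the packet is untouched. I'll wait one more second, confirm, and hand in.

```bash
python3 -m handwheel '[[0,0,0,0,0],[0,0,0,0,0],[0,0,0,0,0],[0,0,0,0,0],[0,0,0,0,0],[0,0,0,0,0],[0,0,0,0,0],[0,0,0,0,0]]' | sed -n '1,2p'
python3 -c "
from h import *
c=shot('wrist');P=cloud(c)
m=(P[...,2]>.054)&(P[...,2]<.0625)&(P[...,0]>.5)&(P[...,0]<.69)&(P[...,1]<.03)&(P[...,1]>-.12)
x=np.percentile(P[m][:,0],[1,50,99]);print(x)
if x[0]>.66: print(workorder.hand_in())"
```

```text
clock: 51.4
tcp_pos: [0.5703, -0.0554, 0.2043]
[0.66462364 0.67232964 0.6808303 ]
the job is handed in; nothing more can be done
None
```

The job is handed in at about 51 s on the robot's clock: all five cells on the mat (three blue, two red) lie in their bays with the pale band to the back, and the tray still read shut about two seconds after I let go; the packet, tape and turquoise look-alike were left alone.

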